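# Set the indexing stage to the red line and log it

### The arm

A 6-joint arm with a two-finger parallel gripper is mounted at the origin on a cart in front of the work surface, level with it; the furniture and walls round the work are solid. World frame = base frame: x ahead of the robot, y to its left, z up, the work surface at z = 0. Lengths are in m, angles in degrees, forces in N, time in s.
With the tool pointing down it reaches from about 0.4 to 0.825 m from the base axis. Payload 7 kg.
Tool frame: the origin (TCP) lies between the finger pads; the fingertips stand 25 mm ahead of it and the grasp point (between the pads) lies 6 mm ahead of it; z points along the fingers, y is the line along which they close (so a half turn about z gives the same grasp; the last joint's range is limited). The gripper opens to 88 mm and grips with 3 to 60 N. Pads are 19 mm wide; open, the fingers measure 130 mm over their backs; the gripper's body (78 mm by 193 mm) begins 47 mm behind the grasp point.
Start: joints at [91.335, 20.546, 0.682, 0, -70.136, -16.507], TCP at [0.177, 0.651, 0.23] pointing down, gripper open.
Joint ranges: [-176.03, 176.03], [-82.01, 121.73], [-58.28, 71.71], [-173.87, 95.51], [-174.79, -0.11], [-173.66, 173.66]. Speed limits (degrees/s): [136.94, 136.94, 172.46, 180, 180, 180].

### API

Orientations are given as [roll, pitch, yaw] about the fixed x, y, z axes, in that order (R = Rz(yaw) Ry(pitch) Rx(roll)).
In Python, from plant import ctrl gives the robot as it stands.
- The arm moves only by the tool send_path, called as name(argument=value, ...) on one line, values as JSON. Schema: {"type":"object","properties":{"ticks":{"type":"array","items":{"type":"array","items":{"type":"array","items":{"type":"number"},"minItems":5,"maxItems":5},"minItems":1,"maxItems":8},"minItems":1,"maxItems":1},"only":{"type":"string"},"quiet":{"type":"boolean"},"lines":{"type":"string"}},"required":["ticks"],"additionalProperties":false}. ticks is a list that holds a single list of rows (three levels of brackets), with 1 to 8 rows, each of 5 numbers: dx, dy, dz in parts of the range, where 1.0 means 0.6 m, then a turn about the tool's z in a scale on which 1.0 is 180 degrees, then the finger opening in m; each row is the pose to reach, as a shift and turn from the pose commanded when the call began, along the tool's axes at that moment; what a row does not reach only later rows make up. A row lasts 1/8 s, in which the tool goes at most 0.0625 m and 10.7 degrees, less where a joint would pass 70% of its speed; a pose out of reach is approached as far as the arm can. The fingers move at their own pace and stop on an object; the grip force is fixed at half the most. Time passes only in rows, so rows that do not move let the fingers close. The tool returns the time, the measured TCP pose, the force, the opening and the grip force at its end. only (a regular expression) keeps the lines of the reply that match it, lines (a string "A,B") keeps lines A to B, and quiet returns only ok. No shift or turn number may pass 1 either way. Input that does not fit is refused with a message, and nothing moves.
- ctrl.get_obs(): the state, without advancing time (a new reading comes with each control period).
- ctrl.snapshot(name): name is "side" or "top"; returns a dict with "frame" (420x560x3 uint8, red, green, blue), "z_map" (420x560 float32, m along the optical axis (not along the pixel's ray), 0 where there is no reading), "fovy" (degrees; the focal length in pixels is half the picture's height over the tangent of half this angle, whatever the lens; pixels are square), "cx", "cy" (the principal point, pixels), "R" (3x3) and "t" (3): a world point X has camera coordinates R X + t. Camera axes: x right, y down, z forward; pixel columns grow to the right and rows downward; lengths in m; the calibration is good to about 2 mm. A picture is of the moment at which its call begins.
- ctrl.close_job(): hands the job in; it is judged then, once.
The state is a dict: "clock": time; "joint_pos": joint angles; "qvel": joint speeds; "tau": joint torques, N m; "tool_pos": TCP position; "orientation": TCP orientation; "force": force on the tool from outside, world axes, zero at the start; "moment": the same for the moment, N m; "opening": finger opening in m; "gripper_force": force on a finger pad.
Only numpy, scipy, OpenCV 4.12 (cv2) and the standard library are available. Lean on these libraries where they do the work, as an engineer would, in place of code of your own. Each camera call takes 0.05 s, during which the arm holds its last target. There are 200 camera calls.

### The job

On the indexing stage, push the black dial round by its upright steel lug with your fingertips, without pinching the lug, until the dial's yellow index line lines up with the red line on the white scale (not the blue one). With the dial standing there, press the green button on the stage fully down to log the setting, and let it come up again; leave the dial on the red line. Do not touch the pale square part clamped in the middle of the dial or disturb the loose things round the stage.

Things in the scene. Friction and masses are not known exactly. Their poses are not given: they have to be found in the camera images.
- stage: fixed indexing stage lying on the bench: aluminium base plate 222 x 190 mm, 14 mm thick; its origin is on the bench under the dial's axis. The plate reaches 96 mm to -x, 126 mm to +x and 95 mm to either side of the origin. A white scale ring, 174 mm across, top 26 mm above the bench, with black ticks each 10 degrees, lies round the dial.
- dial_center (a point): the dial's vertical axis at the height of the dial's top face, 30 mm above the bench. Fixed.
- dial (a joint): turning angle of the black dial (138 mm across, top face 30 mm above the bench), rad; grows counterclockwise seen from above; at 0 the index line points along the stage's +x. Range -2.8 to 2.8. Friction of 0.12 N m (about 2.5 N at the lug) holds it wherever it is left; no spring.
- index_mark (a point): outer end of the yellow index line (3 mm wide, 34 mm long) on the dial's top face, 67 mm from the axis. Its own x axis points radially outward along the line, y across it, z up.
- lug (a point): centre of the top of the upright steel finger lug on the dial, diametrically across from the index line, 52 mm from the axis. The lug measures 24 mm radially and 14 mm along the turning direction and stands 31 mm above the dial's top face, its top 61 mm above the bench. A fingertip 44 to 48 mm above the bench pushes it well.
- lug_left: one side face of the lug (6 mm thick steel layer, carried by the dial): the side that is pushed to turn the dial counterclockwise from above (the +y side when the index line points along +x). Origin at the centre of the layer, 52 mm from the axis.
- lug_right: the other side face of the lug: pushed to turn the dial clockwise from above. Origin at the centre of the layer.
- workpiece: pale grey flat square machined part 36 x 36 mm clamped in the middle of the dial, its top 38 mm above the bench; turns with the dial. Origin at the centre of its underside. Not to be touched.
- red_line (a point): middle of the top of the red scale line, a bar 4 mm wide and 15 mm long radially, on the white ring 78.5 mm from the axis, 27 mm above the bench. Fixed; it lies a quarter turn to the stage's left or right (red and blue change places between starts).
- blue_line (a point): the same for the blue scale line, straight across the ring. Not the target.
- log_button (a joint): travel of the green round push button (26 mm across) on the stage plate, m: 0 up, 0.006 fully down; springs back, about 4.5 N presses it fully down.
- log_button_top (a point): centre of the green button's top face, 107 mm from the dial's axis along the stage's +x, 36 mm above the bench when up; its black round housing (42 mm across) ends 10 mm lower.
- collet: loose steel collet, 25 mm across, 30 mm tall, bystander; origin at the centre of its underside.
- jar: loose sample jar with a black lid, 36 mm across, 40 mm tall, bystander; origin at the centre of its underside.
- dish: loose petri dish, 62 mm across, 16 mm tall, bystander; origin at the centre of its underside.
- loose_part: loose machined part 28 x 45 x 18 mm, bystander; origin at the centre of its underside.

How it is judged (in metres and radians):
On the way, in this order (a step that is already met when the one before it is completed fails the run):
1. the index line stands on the red line, the dial at rest (y of red_line in the frame of index_mark between -0.0035 and 0.0035 m and x of red_line in the frame of index_mark above -0.01 m and velocity of joint dial between -0.05 and 0.05 rad/s), for 0.3 s.
2. the green button is pressed down with the index line on the red line (y of red_line in the frame of index_mark between -0.0035 and 0.0035 m and x of red_line in the frame of index_mark above -0.01 m and value of joint log_button above 0.0045 m), for 0.05 s.
3. the green button has come up again (value of joint log_button below 0.0015 m), for 0.1 s.
At the end, for the whole second after the job is handed in: The yellow index line points at the red line within 3.5 mm across (at the red line), the dial at rest, and the green button, pressed at least 4.5 mm while the dial stood there, is up again (all of step 1 and value of joint log_button below 0.0015 m); the robot touches nothing.
It fails at once if the lug is pinched (both its side faces pressed by the fingers at once) (contact force between the fingers and lug_left above 1.5 N and contact force between the fingers and lug_right above 1.5 N).
It fails at once if the green button is pressed while the index line is off the red line (value of joint log_button above 0.0035 m and not (y of red_line in the frame of index_mark between -0.0045 and 0.0045 m and x of red_line in the frame of index_mark above -0.01 m)).
It fails at once if the part in the middle of the dial is touched (contact force between the fingers and workpiece above 2 N).
It fails at once if a loose thing (collet, sample jar, petri dish or loose machined part) is moved by more than 15 mm (distance of any of collet, jar, dish, loose_part from where it was at the start of the episode above 0.015 m).
It also fails if it takes over 43 s, if anything falls off the work surface, if the arm or the gripper's body presses on something with over 40 N, if the wrist force passes 120 N, or if a joint passes its speed limit or range.

## Working session

There is one attempt and no reset: what is moved stays moved. The work goes in short steps, Python scripts to look and compute and a tool call to move; the robot and the scene stay as the last step left them, time stands still between calls to the robot, and variables do not carry over. Pictures are saved under pics/ and viewed, at most 10 in all, crops included, and the job is handed in when it is done.

```bash
ls; mkdir -p pics; cat > h.py <<'E'
import numpy as np, cv2
from plant import ctrl
def shot(n):
    s=ctrl.snapshot(n); s['f']=s['frame'].shape[0]/2/np.tan(np.radians(s['fovy'])/2); return s
def ray(s,u,v,z):
    R,t=np.array(s['R']),np.array(s['t']); c=-R.T@t
    d=R.T@np.array([(u-s['cx'])/s['f'],(v-s['cy'])/s['f'],1]); return c+d*(z-c[2])/d[2]
def proj(s,X):
    p=np.array(s['R'])@np.array(X)+s['t']; return s['cx']+s['f']*p[0]/p[2], s['cy']+s['f']*p[1]/p[2]
E
python3 - <<'E'
from h import *
for n in('top','side'):
    s=shot(n); cv2.imwrite(f'pics/{n}0.png',s['frame'][:,:,::-1]); print(n,s['f'],s['cx'],s['cy'],-np.array(s['R']).T@s['t'])
o=ctrl.get_obs(); print({k:np.round(v,3) for k,v in o.items()})
E
```

```text
pics
plant.py
top 398.7614657172844 274.2890616085548 211.49878930428642 [0.44633774 0.01282859 0.91623213]
side 436.2612618252749 277.00313224363526 214.00826057849315 [0.25106274 0.74332917 0.43416907]
{'clock': np.float64(0.1), 'joint_pos': array([ 9.1338e+01,  2.0586e+01,  6.3800e-01, -1.7000e-02, -7.0136e+01,
       -1.6507e+01]), 'qvel': array([-0.03 , -0.138, -0.012,  0.018,  0.049,  0.052]), 'tau': array([-2.0000e-03, -5.8416e+01,  2.9375e+01,  7.0150e+00,  1.0000e-02,
       -0.0000e+00]), 'tool_pos': array([0.177, 0.651, 0.23 ]), 'orientation': array([ 1.79915e+02, -9.00000e-03, -1.51750e+01]), 'force': array([-0.403,  0.013,  0.343]), 'moment': array([-0.017,  0.005,  0.039]), 'gripper_force': np.float64(0.0), 'opening': np.float64(0.088)}
```

View pics/top0.png

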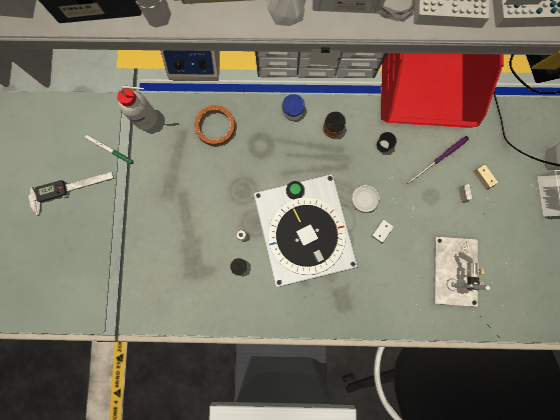

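View pics/side0.png

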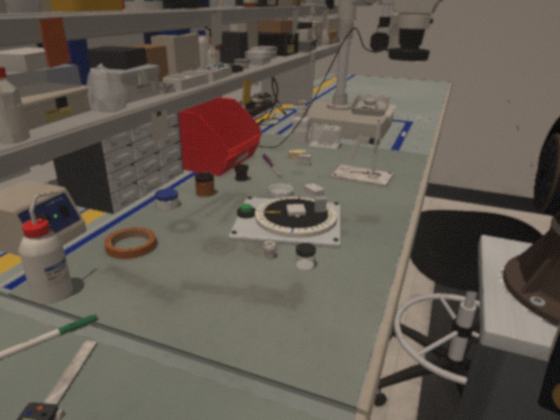

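The top view shows the stage centred at about (307,235), with the green button at (295,189). The red line is at (341,227), the blue line at (271,243), the yellow index tip near (295,210) and the lug at (319,256). The jar (240,267), collet (241,235), dish (366,198) and loose part (383,231) lie around the stage.

```bash
cat >> h.py <<'E'
def mask(s,name,box=(250,165,365,295)):
    h=cv2.cvtColor(s['frame'],cv2.COLOR_RGB2HSV).astype(int); H,S,V=h[...,0],h[...,1],h[...,2]
    m={'red':((H<8)|(H>172))&(S>110)&(V>90),'blue':(H>100)&(H<130)&(S>110)&(V>60),'green':(H>50)&(H<90)&(S>110)&(V>50),
       'yellow':(H>12)&(H<35)&(S>100)&(V>90)}[name]
    k=np.zeros_like(m); k[box[1]:box[3],box[0]:box[2]]=1; m=(m&k).astype(np.uint8)
    n,l,st,c=cv2.connectedComponentsWithStats(m); 
    if n<2: return None
    i=1+np.argmax(st[1:,4]); v,u=np.nonzero(l==i); return u,v
def find(s,name,z):
    m=mask(s,name); 
    if m is None: return None,0
    P=np.array([ray(s,u,v,z) for u,v in zip(*m)]); return P,len(P)
E
python3 - <<'E'
from h import *
s=shot('top'); c={}
for n,z in(('red',.027),('blue',.027),('green',.036),('yellow',.030)):
    P,k=find(s,n,z); c[n]=P.mean(0); print(n,k,c[n].round(4))
d=c['red']-c['blue']; C=(c['red']+c['blue'])/2; print('sep',np.linalg.norm(d),'C',C)
g=c['green']-C; print('button',np.linalg.norm(g[:2]),np.degrees(np.arctan2(g[1],g[0])),'redang',np.degrees(np.arctan2(d[1],d[0])))
y=c['yellow']-C; print('idx',np.linalg.norm(y[:2]),np.degrees(np.arctan2(y[1],y[0])))
for n,u,v,z in(('jar',240,267,.04),('collet',241,235,.03),('dish',366,198,.016),('part',383,231,.018),('lug',319,256,.061)): print(n,ray(s,u,v,z).round(3))
cv2.imwrite('pics/c0.png',cv2.resize(s['frame'][160:300,220:400,::-1],None,fx=4,fy=4,interpolation=cv2.INTER_CUBIC))
E
```

```text
red 11 [ 0.5404 -0.1224  0.027 ]
blue 8 [0.5006 0.0291 0.027 ]
green 95 [ 0.6237 -0.0198  0.036 ]
yellow 33 [ 0.5652 -0.0239  0.03  ]
sep 0.15658630977101562 C [ 0.52049108 -0.04665427  0.027     ]
button 0.10659253962202912 14.580202596795088 redang -75.24501421374306
idx 0.0501775341192573 26.911445298786315
jar [0.447 0.098 0.04 ]
collet [0.518 0.099 0.03 ]
dish [ 0.608 -0.183  0.016]
part [ 0.533 -0.22   0.018]
lug [ 0.473 -0.072  0.061]
```

View pics/c0.png

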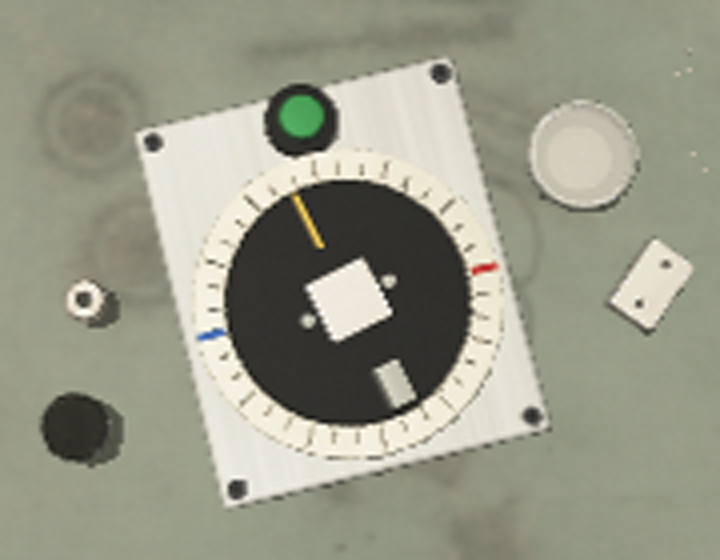

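The crop agrees with the given sizes: the lines are 156.6 mm apart (expected 157) and the button is 106.6 mm from the axis (expected 107). The index stands at 26.9° and red at −75.2° (world), so the dial must turn about 102° clockwise. I'll close the fingers and push lug_right with the block's −x face, with the tips above the workpiece.

```bash
cat >> h.py <<'E'
from scipy.spatial.transform import Rotation as Ro
C=np.array([.5205,-.0467])
def rel(x,y,z,yaw=None):
    o=ctrl.get_obs(); R=Ro.from_euler('xyz',o['orientation'],degrees=True).as_matrix()
    d=R.T@(np.array([x,y,z])-o['tool_pos']); t=0 if yaw is None else -((yaw-o['orientation'][2]+180)%360-180)
    print('row',d.round(4),round(t,1)); return d
def pushpose(lugdeg,gap=0,z=.071):
    a=np.radians(lugdeg); p=np.array([np.sin(a),-np.cos(a)])
    xy=C+.052*np.array([np.cos(a),np.sin(a)])-(.0165+gap)*p; return (*xy,z,lugdeg-90-180)
E
python3 -c "
from h import *
rel(.42,.3,.2,-15); print(pushpose(206.9,.015))"
```

```text
row [0.3268 0.2751 0.03  ] -0.2
(np.float64(0.48837822180385), np.float64(-0.09831822706677695), 0.071, -63.099999999999994)
```

The manual's scale: shifts go in shares of 0.6 m and turns go in shares of 180 degrees. Converting my numbers, 0.327 m is 0.545, 0.275 m is 0.4583.

send_path(ticks=[[[0.545,0.4583,0.05,0,0],[0.545,0.4583,0.05,0,0],[0.545,0.4583,0.05,0,0],[0.545,0.4583,0.05,0,0],[0.545,0.4583,0.05,0,0],[0.545,0.4583,0.05,0,0],[0.545,0.4583,0.05,0,0],[0.545,0.4583,0.05,0,0]]])

```text
clock: 1.15
tool_pos: [0.4214, 0.2974, 0.2]
orientation: [179.9, 0.0, -15.4]
force: [-0.2, 0.8, 0.4]
opening: 0.0131
gripper_force: 0.0
```

```bash
python3 -c "
from h import *
rel(.4884,-.0983,.12,-63); print(ctrl.get_obs()['joint_pos'])"
```

```text
row [0.1699 0.3635 0.0803] 47.6
[ 5.70431946e+01  6.88190460e+00 -2.17036807e+01 -5.37432877e-03
 -6.14772761e+01  1.75387300e+01]
```

Converted, 0.364 m is 0.6067, 0.17 m is 0.2833, 47.6 degrees is 0.2644.

send_path(ticks=[[[0.2833,0.6067,0.1333,0.2644,0],[0.2833,0.6067,0.1333,0.2644,0],[0.2833,0.6067,0.1333,0.2644,0],[0.2833,0.6067,0.1333,0.2644,0],[0.2833,0.6067,0.1333,0.2644,0],[0.2833,0.6067,0.1333,0.2644,0],[0.2833,0.6067,0.1333,0.2644,0],[0.2833,0.6067,0.1333,0.2644,0]]])

```text
clock: 2.15
tool_pos: [0.4889, -0.0968, 0.1195]
orientation: [179.9, 0.0, -62.9]
force: [-0.5, 0.1, -0.2]
opening: 0.0005
gripper_force: 0.0
```

```bash
python3 -c "
from h import *
rel(.4884,-.0983,.071,-63); print(ctrl.get_obs()['joint_pos'])"
```

```text
row [0.0011 0.0011 0.0485] 0.1
[ 1.14360094e+01  1.00593463e+01 -2.98505121e+01 -1.35636909e-03
 -5.01905589e+01  1.56275237e+01]
```

Converted, 0.0485 m is 0.0808, 0.024 m is 0.04.

send_path(ticks=[[[0.0017,0.0017,0.04,0,0],[0.0017,0.0017,0.0808,0,0],[0.0017,0.0017,0.0808,0,0]]])

```text
clock: 2.52
tool_pos: [0.4876, -0.0958, 0.0707]
orientation: [179.8, 0.1, -62.7]
force: [-0.2, -0.4, 0.4]
opening: 0.0001
gripper_force: 0.0
```

```bash
python3 -c "
from h import *
for a in (207,200,193,186,179,172,165,158): rel(*pushpose(a))"
```

```text
row [-0.0123  0.0003 -0.0003] 0.3
row [-0.0188  0.0019 -0.0003] 7.3
row [-0.0254  0.0027 -0.0003] 14.3
row [-0.0321  0.0027 -0.0003] 21.3
row [-0.0387  0.0019 -0.0003] 28.3
row [-0.0452  0.0002 -0.0003] 35.3
row [-0.0514 -0.0022 -0.0003] 42.3
row [-0.0572 -0.0053 -0.0003] 49.3
```

Converted, -0.0572 m is -0.0953, -0.0514 m is -0.0857, 49.3 degrees is 0.2739.

send_path(ticks=[[[-0.0205,0.0005,0,0.0017,0],[-0.0313,0.0032,0,0.0406,0],[-0.0423,0.0045,0,0.0794,0],[-0.0535,0.0045,0,0.1183,0],[-0.0645,0.0032,0,0.1572,0],[-0.0753,0.0003,0,0.1961,0],[-0.0857,-0.0037,0,0.235,0],[-0.0953,-0.0088,0,0.2739,0]]])

```text
clock: 3.52
tool_pos: [0.4677, -0.0421, 0.0733]
orientation: [-179.9, 0.1, -112.3]
force: [-1.0, 0.2, 0.3]
opening: 0.0004
gripper_force: 0.0
```

```bash
python3 - <<'E'
from h import *
s=shot('top'); cv2.imwrite('pics/t1.png',cv2.resize(s['frame'][140:320,200:420,::-1],None,fx=3,fy=3,interpolation=cv2.INTER_CUBIC))
P,k=find(s,'yellow',.03); print(k, None if P is None else np.degrees(np.arctan2(*(P.mean(0)[:2]-C)[::-1])))
for a in (152,146,140,134,128,122,117,114): rel(*pushpose(a))
E
```

```text
28 27.223974700202334
row [-0.0042  0.0027  0.0023] 5.4
row [-0.0098  0.0036  0.0023] 11.4
row [-0.0155  0.0039  0.0023] 17.4
row [-0.0212  0.0037  0.0023] 23.4
row [-0.0268  0.0028  0.0023] 29.4
row [-0.0324  0.0013  0.0023] 35.4
row [-0.0368 -0.0003  0.0023] 40.4
row [-0.0394 -0.0015  0.0023] 43.4
```

View pics/t1.png

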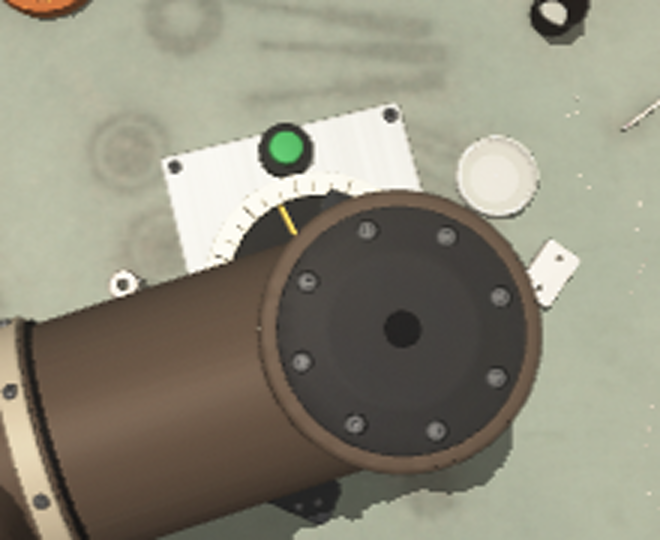

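The dial has not moved: the index still reads 27° and is visible at crop (290,220). The side view should show where the fingers really are.

```bash
python3 - <<'E'
from h import *
s=shot('side'); u,v=map(int,proj(s,(*C,.05))); print(u,v)
o=ctrl.get_obs(); print(o['tool_pos'],o['force'],'tip px',proj(s,o['tool_pos']-[0,0,.025]), 'lug px',proj(s,(.4742,-.0703,.061)))
cv2.imwrite('pics/s1.png',cv2.resize(s['frame'][v-90:v+60,u-90:u+110,::-1],None,fx=4,fy=4,interpolation=cv2.INTER_CUBIC)); print(u-90,v-90)
E
```

```text
295 202
[ 0.46773508 -0.04207494  0.07313861] [-0.72264961 -0.25579205  0.23011864] tip px (np.float64(319.21267765534566), np.float64(208.62680709208337)) lug px (np.float64(320.5420282636916), np.float64(197.26645846817112))
205 112
```

View pics/s1.png

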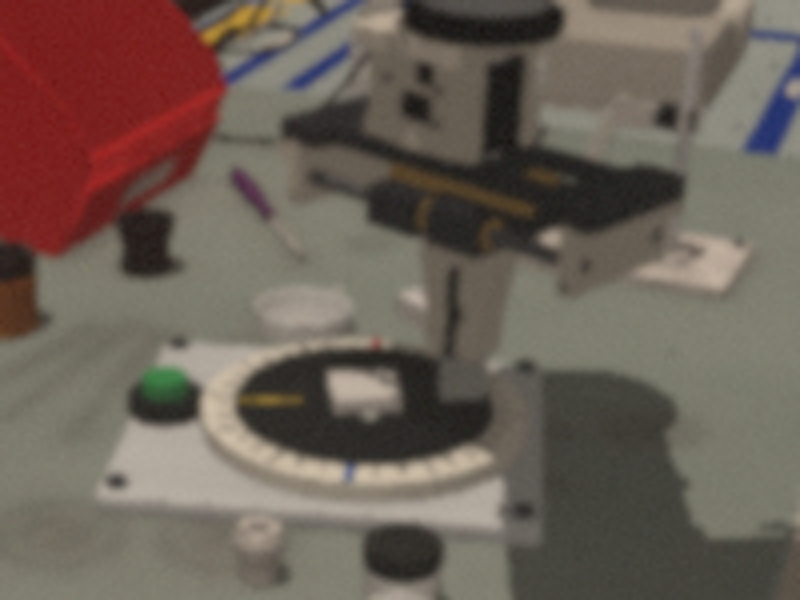

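```bash
python3 - <<'E'
from h import *
s=shot('side'); R=np.array(s['R'])
for u,v in((320,180),(321,190),(320,198),(321,204),(321,209),(321,212),(315,195),(327,190)):
    d=float(s['z_map'][v,u]); X=R.T@(d*np.array([(u-s['cx'])/s['f'],(v-s['cy'])/s['f'],1])-s['t']); print(u,v,X.round(3),s['frame'][v,u])
o=ctrl.get_obs(); print(o['tool_pos'],o['force'],o['joint_pos'].round(1))
E
```

```bash
python3 - <<'E'
from h import *
s=shot('side'); R=np.array(s['R'])
for u in(317,322,326):
  for v in range(194,207):
    d=float(s['z_map'][v,u]); X=R.T@(d*np.array([(u-s['cx'])/s['f'],(v-s['cy'])/s['f'],1])-s['t']); print(u,v,X.round(3))
E
```

```text
317 194 [ 0.472 -0.033  0.084]
317 195 [ 0.473 -0.037  0.08 ]
317 196 [ 0.471 -0.033  0.08 ]
317 197 [ 0.472 -0.035  0.077]
317 198 [ 0.472 -0.036  0.074]
317 199 [ 0.47  -0.03   0.074]
317 200 [ 0.471 -0.034  0.071]
317 201 [ 0.471 -0.033  0.069]
317 202 [ 0.478 -0.06   0.054]
317 203 [ 0.479 -0.062  0.05 ]
317 204 [ 0.478 -0.061  0.049]
317 205 [ 0.478 -0.061  0.046]
317 206 [ 0.478 -0.061  0.044]
322 194 [ 0.46  -0.029  0.088]
322 195 [ 0.46  -0.028  0.086]
322 196 [ 0.46  -0.029  0.083]
322 197 [ 0.46  -0.029  0.081]
322 198 [ 0.459 -0.026  0.08 ]
322 199 [ 0.46  -0.029  0.077]
322 200 [ 0.46  -0.029  0.075]
322 201 [ 0.459 -0.029  0.072]
322 202 [ 0.459 -0.03   0.07 ]
322 203 [ 0.47  -0.068  0.05 ]
322 204 [ 0.469 -0.066  0.048]
322 205 [ 0.469 -0.067  0.045]
322 206 [ 0.468 -0.064  0.045]
326 194 [ 0.453 -0.032  0.088]
326 195 [ 0.453 -0.033  0.085]
326 196 [ 0.453 -0.034  0.082]
326 197 [ 0.452 -0.031  0.082]
326 198 [ 0.452 -0.031  0.08 ]
326 199 [ 0.452 -0.033  0.076]
326 200 [ 0.452 -0.033  0.074]
326 201 [ 0.453 -0.036  0.071]
326 202 [ 0.461 -0.069  0.053]
326 203 [ 0.462 -0.071  0.05 ]
326 204 [ 0.462 -0.072  0.047]
326 205 [ 0.461 -0.07   0.045]
326 206 [ 0.461 -0.069  0.044]
```

The depth map puts the fingertip bottom at z≈0.069 with the TCP at 0.073, so the closed tips reach only about 4 mm past the TCP. They passed over the lug, whose top is at 0.061, without touching it; xy agrees. I'll go back behind the lug, raised, and come down lower.

```bash
python3 -c "
from h import *
rel(*pushpose(206.9,.016,.09))"
```

```text
row [ 0.0445 -0.0408 -0.0172] -48.8
```

Converted, 0.0445 m is 0.0742, -0.041 m is -0.0683, -48.8 degrees is -0.2711.

send_path(ticks=[[[0,0,-0.0283,0,0],[0.0742,-0.0683,-0.0283,-0.2711,0],[0.0742,-0.0683,-0.0283,-0.2711,0],[0.0742,-0.0683,-0.0283,-0.2711,0],[0.0742,-0.0683,-0.0283,-0.2711,0],[0.0742,-0.0683,-0.0283,-0.2711,0],[0.0742,-0.0683,-0.0283,-0.2711,0],[0.0742,-0.0683,-0.0283,-0.2711,0]]])

```text
clock: 4.72
tool_pos: [0.4885, -0.1001, 0.089]
orientation: [-180.0, -0.0, -63.4]
force: [0.3, -0.1, -0.6]
opening: 0.0002
gripper_force: 0.0
```

```bash
python3 -c "
from h import *
rel(*pushpose(206.9,.016,.052))"
```

```text
row [-0.0006 -0.0007  0.037 ] -0.3
```

Converted, 0.037 m is 0.0617, 0.028 m is 0.0467.

send_path(ticks=[[[0,0,0.0233,0,0],[0,0,0.0467,0,0],[0,0,0.0617,0,0],[0,0,0.0617,0,0]]])

```text
clock: 5.22
tool_pos: [0.4877, -0.1002, 0.0507]
orientation: [179.9, 0.0, -63.3]
force: [0.3, -0.7, 0.8]
opening: 0.0009
gripper_force: 0.0
```

```bash
python3 - <<'E'
from h import *
s=shot('side'); o=ctrl.get_obs(); print(o['force'],o['tool_pos'])
u,v=map(int,proj(s,(.48,-.08,.05))); print(u,v)
cv2.imwrite('pics/s2.png',cv2.resize(s['frame'][v-50:v+30,u-60:u+40,::-1],None,fx=6,fy=6,interpolation=cv2.INTER_CUBIC))
R=np.array(s['R'])
for uu in(308,312,326,330):
  for v in range(188,208,2):
    d=float(s['z_map'][v,uu]); X=R.T@(d*np.array([(uu-s['cx'])/s['f'],(v-s['cy'])/s['f'],1])-s['t']); print(uu,v,X.round(3))
for a in (207,200,193,186,179,172,165,158): rel(*pushpose(a,0,.052))
E
```

```text
[-0.02663465  0.86511267  0.51246461] [ 0.48822191 -0.10012371  0.05130968]
318 199
308 188 [ 0.547 -0.213  0.015]
308 190 [ 0.546 -0.212  0.01 ]
308 192 [ 0.546 -0.21   0.005]
308 194 [ 0.545 -0.208  0.001]
308 196 [ 0.541 -0.199 -0.   ]
308 198 [ 0.537 -0.184  0.001]
308 200 [ 0.515 -0.114  0.029]
308 202 [ 0.511 -0.103  0.029]
308 204 [ 0.507 -0.09   0.031]
308 206 [ 0.505 -0.084  0.029]
312 188 [ 0.499 -0.088  0.071]
312 190 [ 0.5   -0.092  0.065]
312 192 [ 0.5   -0.091  0.061]
312 194 [ 0.499 -0.091  0.056]
312 196 [ 0.499 -0.091  0.051]
312 198 [ 0.529 -0.191 -0.   ]
312 200 [ 0.51  -0.128  0.024]
312 202 [ 0.504 -0.111  0.027]
312 204 [ 0.499 -0.095  0.03 ]
312 206 [ 0.497 -0.087  0.029]
326 188 [ 0.47  -0.095  0.073]
326 190 [ 0.47  -0.094  0.069]
326 192 [ 0.47  -0.096  0.064]
326 194 [ 0.47  -0.097  0.058]
326 196 [ 0.468 -0.093  0.056]
326 198 [ 0.464 -0.075  0.059]
326 200 [ 0.462 -0.07   0.057]
326 202 [ 0.461 -0.068  0.053]
326 204 [ 0.461 -0.068  0.049]
326 206 [ 0.462 -0.072  0.042]
330 188 [ 0.504 -0.266  0.002]
330 190 [ 0.501 -0.253  0.001]
330 192 [ 0.497 -0.24   0.002]
330 194 [ 0.495 -0.233 -0.001]
330 196 [ 0.491 -0.218  0.001]
330 198 [ 0.487 -0.204  0.002]
330 200 [ 0.485 -0.198 -0.   ]
330 202 [ 0.482 -0.185  0.   ]
330 204 [ 0.472 -0.149  0.012]
330 206 [ 0.469 -0.138  0.013]
row [-0.0165 -0.0009 -0.0007] -0.3
row [-0.0229  0.0007 -0.0007] 6.7
row [-0.0295  0.0016 -0.0007] 13.7
row [-0.0362  0.0016 -0.0007] 20.7
row [-0.0428  0.0008 -0.0007] 27.7
row [-0.0493 -0.0007 -0.0007] 34.7
row [-0.0555 -0.0031 -0.0007] 41.7
row [-0.0614 -0.0062 -0.0007] 48.7
```

View pics/s2.png

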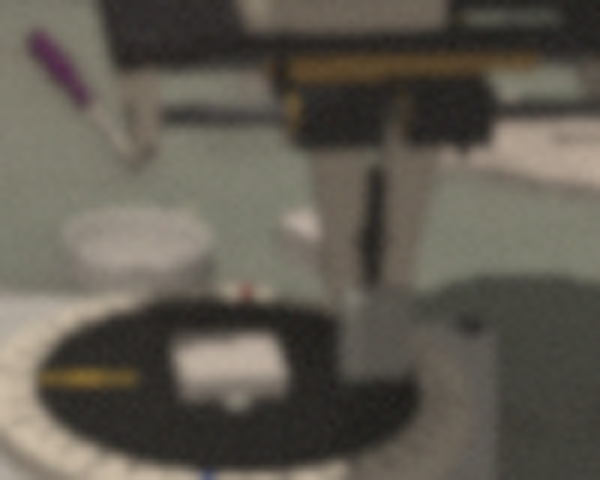

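The finger stands behind the lug (box at crop (380,335)), with its tip bottom at z≈0.049. I'll lower 4 mm more and push.

Converted, -0.0555 m is -0.0925, -0.0493 m is -0.0822, 41.7 degrees is 0.2317.

send_path(ticks=[[[-0.0167,-0.0017,0.0067,0,0],[-0.0275,-0.0015,0.0067,0,0],[-0.0383,0.0012,0.0067,0.0372,0],[-0.0492,0.0027,0.0067,0.0761,0],[-0.0603,0.0027,0.0067,0.115,0],[-0.0713,0.0013,0.0067,0.1539,0],[-0.0822,-0.0012,0.0067,0.1928,0],[-0.0925,-0.0052,0.0067,0.2317,0]]])

```text
clock: 6.28
tool_pos: [0.4665, -0.0487, 0.0484]
orientation: [-179.9, 0.0, -105.2]
force: [1.1, -3.8, -0.4]
opening: 0.0006
gripper_force: 1.7
```

```bash
python3 - <<'E'
from h import *
s=shot('top'); P,k=find(s,'yellow',.03); print(k, None if P is None else np.degrees(np.arctan2(*(P.mean(0)[:2]-C)[::-1])))
for a in (158,151,144,138,132,126,120,115): rel(*pushpose(a,0,.048))
E
```

```text
4 -19.722014718755467
row [-0.0054  0.0018  0.0003] 6.5
row [-0.012   0.0027  0.0003] 13.5
row [-0.0187  0.0028  0.0003] 20.5
row [-0.0244  0.0022  0.0004] 26.5
row [-0.03    0.001   0.0004] 32.5
row [-0.0354 -0.0008  0.0004] 38.5
row [-0.0406 -0.0031  0.0004] 44.5
row [-0.0448 -0.0054  0.0004] 49.5
```

Converted, -0.0406 m is -0.0677, -0.0354 m is -0.059, 44.5 degrees is 0.2472.

send_path(ticks=[[[-0.009,0.003,0,0.0361,0],[-0.02,0.0045,0,0.075,0],[-0.0312,0.0047,0,0.1139,0],[-0.0407,0.0037,0,0.1472,0],[-0.05,0.0017,0,0.1806,0],[-0.059,-0.0013,0,0.2139,0],[-0.0677,-0.0052,0,0.2472,0],[-0.0677,-0.0052,0,0.2472,0]]])

```text
clock: 7.32
tool_pos: [0.4792, -0.0105, 0.0479]
orientation: [180.0, -0.0, -149.3]
force: [-1.9, 0.2, -0.2]
opening: 0.0002
gripper_force: 0.8
```

```bash
python3 - <<'E'
from h import *
o=ctrl.get_obs(); print(o['tool_pos'],o['orientation'])
for n in('top','side'):
    s=shot(n); cv2.imwrite(f'pics/{n}3.png',s['frame'][:,:,::-1])
    b=(250,165,365,295) if n=='top' else (240,185,350,245)
    for c,z in(('yellow',.03),('red',.027),('blue',.027)):
        m=mask(s,c,b)
        if m is None: print(n,c,'none'); continue
        P=np.array([ray(s,u,v,z) for u,v in zip(*m)]); q=P.mean(0)[:2]-C; print(n,c,len(P),P.mean(0).round(4),'r',np.linalg.norm(q).round(4),np.degrees(np.arctan2(q[1],q[0])).round(2))
E
```

```text
[ 0.47916634 -0.01045735  0.04785352] [ 1.79980211e+02 -3.79099045e-02 -1.49323363e+02]
top yellow none
top red 1 [ 0.542  -0.1285  0.027 ] r 0.0845 -75.29
top blue none
side yellow 2 [ 0.5502 -0.0992  0.03  ] r 0.0603 -60.54
side red none
side blue none
```

```bash
python3 -c "
from h import *
for a in (116,112,109): rel(*pushpose(a,0,.048))"
```

```text
row [-0.0049  0.0011 -0.0002] 4.7
row [-0.0086  0.0018 -0.0002] 8.7
row [-0.0114  0.0021 -0.0002] 11.7
```

Converted, 0.14 m is 0.2333, -0.06 m is -0.1, 11.7 degrees is 0.065.

send_path(ticks=[[[-0.0082,0.0018,0,0.0261,0],[-0.0143,0.003,0,0.0483,0],[-0.019,0.0035,0,0.065,0],[-0.019,0.0035,0,0.065,0],[0.0167,0.0033,0,0.065,0],[0.0167,0.0033,-0.1,0.065,0],[-0.05,0.1333,-0.1667,0.065,0],[-0.05,0.2333,-0.1667,0.065,0]]])

```text
clock: 8.43
tool_pos: [0.4464, 0.1022, 0.1461]
orientation: [179.9, 0.3, -161.1]
force: [0.6, 0.9, -0.7]
opening: 0.0007
gripper_force: 0.0
```

send_path(ticks=[[[-0.0833,0.0833,0,0,0],[-0.0833,0.1333,0,0,0],[-0.0833,0.1333,0,0,0]]])

```text
clock: 8.8
tool_pos: [0.4662, 0.1946, 0.1438]
orientation: [180.0, 0.1, -160.9]
force: [0.1, -0.4, 0.3]
opening: 0.0003
gripper_force: 0.0
```

```bash
cat > look.py <<'E'
from h import *
import sys
o=ctrl.get_obs(); print(o['tool_pos'],o['orientation'],o['clock'])
s=shot('top'); cv2.imwrite(f'pics/{sys.argv[1]}.png',cv2.resize(s['frame'][150:300,230:400,::-1],None,fx=4,fy=4,interpolation=cv2.INTER_CUBIC))
r={}
for c,z in(('yellow',.03),('red',.027),('blue',.027)):
    P,k=find(s,c,z)
    if k:
        q=P.mean(0)[:2]-C; r[c]=np.degrees(np.arctan2(q[1],q[0])); print(c,k,P.mean(0).round(4),np.linalg.norm(q).round(4),r[c].round(2))
        if c=='yellow': u,sv,w=np.linalg.svd(P[:,:2]-P[:,:2].mean(0)); print('axis',np.degrees(np.arctan2(-abs(w[0,1]),w[0,0]*np.sign(-w[0,1]))))
E
python3 look.py t4
```

```text
[0.46624935 0.19456443 0.14381262] [ 1.79971983e+02  9.42836007e-02 -1.60850142e+02] 8.8
yellow 33 [ 0.5359 -0.0944  0.03  ] 0.0501 -72.06
axis -72.25003547763265
red 10 [ 0.5403 -0.1226  0.027 ] 0.0785 -75.39
blue 8 [0.5006 0.0291 0.027 ] 0.0783 104.75
```

View pics/t4.png

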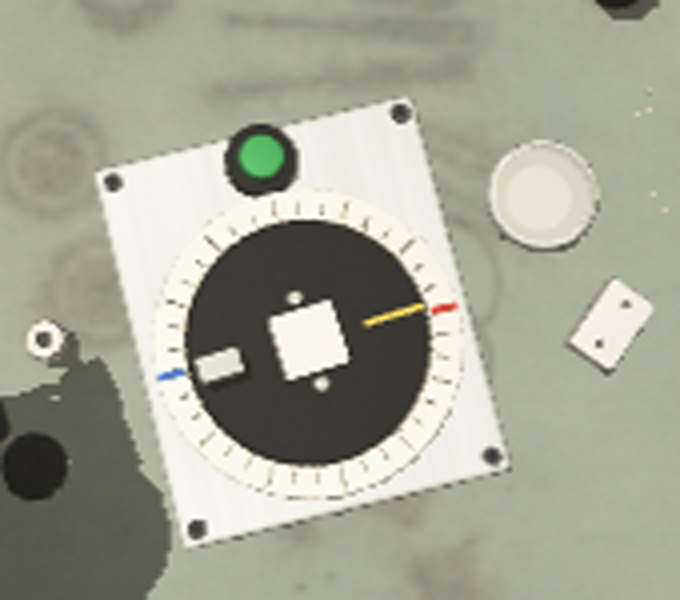

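The index is at (395,315) in the crop, 3.2° short of red (445,308), and the last push landed 1.1° past its command. Pushing to a commanded lug angle of 105.8° should land on red.

```bash
python3 -c "
from h import *
rel(*pushpose(105.8,.018,.12))"
```

```text
row [ 0.0583 -0.1907  0.0236] 3.3
```

Converted, -0.1907 m is -0.3178, 0.0583 m is 0.0972, 3.3 degrees is 0.0183.

send_path(ticks=[[[0.0972,-0.3178,0.0393,0.0183,0],[0.0972,-0.3178,0.0393,0.0183,0],[0.0972,-0.3178,0.0393,0.0183,0],[0.0972,-0.3178,0.0393,0.0183,0],[0.0972,-0.3178,0.0393,0.0183,0]]])

```text
clock: 9.48
tool_pos: [0.4721, -0.0087, 0.1202]
orientation: [-180.0, 0.0, -164.6]
force: [0.3, 0.1, -0.4]
opening: 0.0005
gripper_force: 0.0
```

```bash
python3 -c "
from h import *
rel(*pushpose(105.8,.018,.048))"
```

```text
row [-0.0017  0.0023  0.0722] -0.4
```

Converted, 0.072 m is 0.12, 0.04 m is 0.0667.

send_path(ticks=[[[-0.0017,0.0033,0.0667,0,0],[-0.0017,0.0033,0.12,0,0],[-0.0017,0.0033,0.12,0,0],[-0.0017,0.0033,0.12,0,0]]])

```text
clock: 9.98
tool_pos: [0.4735, -0.0043, 0.0491]
orientation: [-180.0, 0.1, -164.4]
force: [0.3, -0.2, -0.0]
opening: 0.0002
gripper_force: 0.0
```

```bash
python3 -c "
from h import *
rel(*pushpose(105.8,.0,.048))"
```

```text
row [-0.0172 -0.0016  0.0011] -0.2
```

Converted, -0.0172 m is -0.0287, -0.016 m is -0.0267.

send_path(ticks=[[[-0.0133,-0.0017,0,0,0],[-0.02,-0.0027,0,0,0],[-0.0242,-0.0027,0,0,0],[-0.0267,-0.0027,0,0,0],[-0.0287,-0.0027,0,0,0],[-0.0287,-0.0027,0,0,0]]])

```text
clock: 10.72
tool_pos: [0.4893, -0.0021, 0.0478]
orientation: [-180.0, -0.0, -164.5]
force: [-2.4, -0.3, 1.4]
opening: 0.0001
gripper_force: 0.9
```

send_path(ticks=[[[0.0167,0,0,0,0],[0.025,0,0,0,0],[0.025,0,-0.1,0,0],[0.0167,0.1,-0.15,0,0],[-0.0167,0.2,-0.1667,0,0],[-0.05,0.3,-0.1667,0,0],[-0.0667,0.3333,-0.1667,0,0],[-0.0667,0.3333,-0.1667,0,0]]])

```text
clock: 11.72
tool_pos: [0.4746, 0.203, 0.1478]
orientation: [-180.0, 0.0, -164.3]
force: [0.2, -0.3, 0.2]
opening: 0.0003
gripper_force: 0.0
```

```bash
python3 look.py t5; sed -i 's/yellow/yellow/' look.py; python3 look.py t5b
```

```text
[0.47461786 0.20303297 0.14777417] [-1.79996711e+02  1.74821891e-03 -1.64333476e+02] 11.725
yellow 34 [ 0.5348 -0.095   0.03  ] 0.0504 -73.52
axis -74.60154365380264
red 10 [ 0.5403 -0.1226  0.027 ] 0.0785 -75.39
blue 8 [0.5006 0.0291 0.027 ] 0.0783 104.75
[0.47422171 0.2016985  0.14758375] [-1.79979489e+02 -4.69606198e-02 -1.64398771e+02] 11.775
yellow 32 [ 0.5346 -0.0949  0.03  ] 0.0502 -73.68
axis -74.81969229544899
red 10 [ 0.5403 -0.1226  0.027 ] 0.0785 -75.39
blue 8 [0.5006 0.0291 0.027 ] 0.0783 104.75
```

Now about 0.6–1.7° remains (tolerance 2.55°). I'll refine the reading with weighted pixels and the lug before deciding on a nudge.

```bash
python3 - <<'E'
from h import *
fr=[shot('top') for _ in range(6)]; s=fr[0]; F=np.mean([f['frame'].astype(float) for f in fr],0)
def wc(W,z,box):
    u0,v0,u1,v1=box; w=np.clip(W[v0:v1,u0:u1],0,None); w[w<.15*w.max()]=0
    vv,uu=np.mgrid[v0:v1,u0:u1]; P=np.array([ray(s,a,b,z)[:2] for a,b in zip(uu.ravel(),vv.ravel())]); return P,w.ravel()
R,G,B=F[...,0],F[...,1],F[...,2]
def box(X,r): u,v=map(round,proj(s,X)); return u-r,v-r,u+r+1,v+r+1
ang=lambda q:np.degrees(np.arctan2(q[1],q[0]))
Pr,wr=wc(R-(G+B)/2-30,.027,box((.5403,-.1226,.027),6)); cr=np.average(Pr,axis=0,weights=wr)
Pb,wb=wc(B-R-10,.027,box((.5006,.0291,.027),6)); cb=np.average(Pb,axis=0,weights=wb)
c=(cr+cb)/2; print('red',cr,'blue',cb,'sep',np.linalg.norm(cr-cb),'C',c,'red ang',ang(cr-c))
Py,wy=wc((R+G)/2-B-20,.03,box((.5347,-.095,.03),10)); rr=np.linalg.norm(Py-c,axis=1)
for lo,hi in((.033,.067),(.033,.045),(.045,.055),(.055,.067)):
    k=(rr>lo)&(rr<hi); q=np.average(Py[k],axis=0,weights=wy[k]); print(lo,hi,q.round(4),ang(q-c).round(2))
V=F.min(2); Pl,wl=wc(np.where(V>100,1.,0),.061,box((.507,.0036,.061),7)); q=np.average(Pl,axis=0,weights=wl); print('lug',q.round(4),np.linalg.norm(q-c).round(4),ang(q-c)-180)
E
```

```text
red [ 0.54027966 -0.12125989] blue [0.50088535 0.02904358] sep 0.1553803250687852 C [ 0.5205825  -0.04610816] red ang -75.313220869231
0.033 0.067 [ 0.5346 -0.0947] -73.94
0.033 0.045 [ 0.5315 -0.0838] -73.93
0.045 0.055 [ 0.5343 -0.0939] -73.93
0.055 0.067 [ 0.5375 -0.105 ] -73.95
lug [0.5052 0.0045] 0.0529 -73.10973305932954
```

View pics/t5.png

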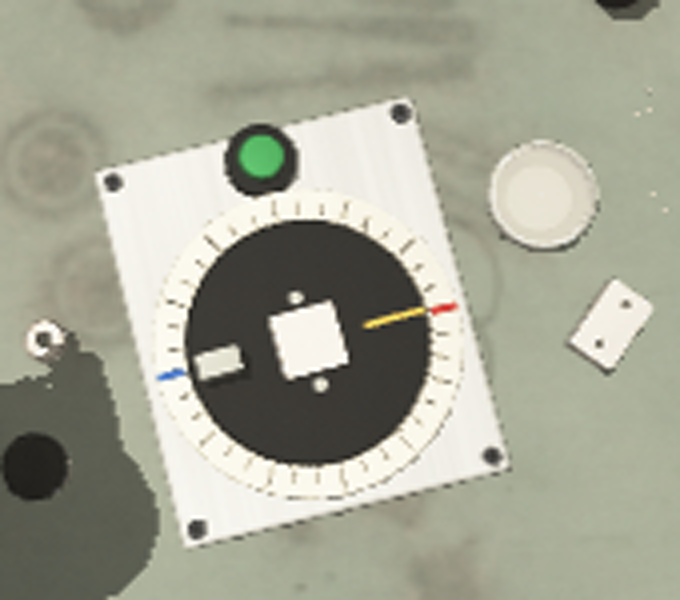

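The refined readings agree: index −73.94°, red −75.31°, so the line is 1.9 mm short across. That is inside the 3.5 mm tolerance and in line with the push repeatability, so I'll leave the dial. Next is the button.

```bash
python3 -c "
from h import *
rel(.6238,-.0197,.075)"
```

```text
row [-0.085  -0.2521  0.0731] 0
```

Converted, -0.252 m is -0.42, -0.085 m is -0.1417.

send_path(ticks=[[[-0.1417,-0.42,0,0,0],[-0.1417,-0.42,0,0,0],[-0.1417,-0.42,0,0,0],[-0.1417,-0.42,0,0,0],[-0.1417,-0.42,0,0,0],[-0.1417,-0.42,0.0833,0,0],[-0.1417,-0.42,0.1217,0,0],[-0.1417,-0.42,0.1217,0,0]]])

```text
clock: 13.12
tool_pos: [0.6223, -0.0189, 0.0732]
orientation: [180.0, -0.2, -164.5]
force: [1.4, 0.8, -0.6]
opening: 0.0005
gripper_force: 0.0
```

```bash
python3 - <<'E'
from h import *
rel(.6238,-.0197,.042)
s=shot('side'); u,v=map(int,proj(s,(.6238,-.02,.05))); print(u,v)
cv2.imwrite('pics/s6.png',cv2.resize(s['frame'][v-60:v+40,u-50:u+80,::-1],None,fx=5,fy=5,interpolation=cv2.INTER_CUBIC))
E
```

```text
row [-0.0014 -0.0012  0.0312] 0
245 199
```

View pics/s6.png

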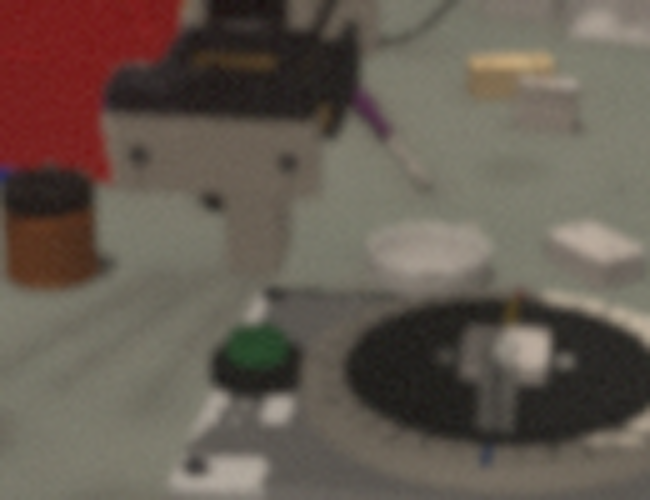

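The finger is over the button (crop (260,350)), but a brown bottle stands near the gripper body. I'll check heights first.

```bash
python3 - <<'E'
from h import *
s=shot('side'); R=np.array(s['R'])
def X(u,v):
    d=float(np.median(s['z_map'][v-1:v+2,u-1:u+2])); return (R.T@(d*np.array([(u-s['cx'])/s['f'],(v-s['cy'])/s['f'],1])-s['t'])).round(3)
print('bottle',X(205,178),X(205,190)); u0,v0=195,139
print('blue cap',X(167,194),X(167,202))
for n,(a,b) in dict(bodyL=(115,180),bodyR=(310,180),bodymid=(170,185),fing=(260,265),back=(340,125)).items(): print(n,X(u0+a//5,v0+b//5))
E
```

```text
bottle [ 0.767 -0.094  0.049] [ 0.766 -0.088  0.02 ]
blue cap [ 0.816 -0.008  0.033] [0.808 0.007 0.021]
bodyL [0.633 0.077 0.138]
bodyR [0.563 0.056 0.142]
bodymid [0.614 0.07  0.137]
fing [ 0.614 -0.005  0.075]
back [ 0.731 -0.356  0.004]
```

Everything is clear: the bottle is at x=0.77 and the body bottom is 65 mm above the tip. Pressing in small steps.

The manual's scale: shifts go in shares of 0.6 m and turns go in shares of 180 degrees. Converting my numbers, 0.036 m is 0.06, 0.032 m is 0.0533.

send_path(ticks=[[[-0.0023,-0.0017,0.0333,0,0],[-0.0023,-0.0017,0.0533,0,0],[-0.0023,-0.0017,0.06,0,0],[-0.0023,-0.0017,0.06,0,0]]])

```text
clock: 13.72
tool_pos: [0.6257, -0.0191, 0.0395]
orientation: [-180.0, 0.0, -164.5]
force: [-0.3, 0.1, 1.6]
opening: 0.0006
gripper_force: 0.7
```

send_path(ticks=[[[0,0,0.0033,0,0],[0,0,0.0067,0,0],[0,0,0.0067,0,0]]])

```text
clock: 14.1
tool_pos: [0.6259, -0.0191, 0.0353]
orientation: [-180.0, 0.0, -164.5]
force: [-0.7, 0.5, 4.1]
opening: 0.0006
gripper_force: 1.8
```

send_path(ticks=[[[0,0,0.0033,0,0],[0,0,0.005,0,0],[0,0,0.005,0,0]]])

```text
clock: 14.48
tool_pos: [0.6261, -0.0191, 0.0339]
orientation: [-180.0, 0.1, -164.4]
force: [-5.4, 1.3, 17.1]
opening: 0.0003
gripper_force: 8.6
```

The button is on its stop (17 N, above the 4.5 N needed). Raise, move clear and check.

Converted, 0.24 m is 0.4, 0.18 m is 0.3.

send_path(ticks=[[[0,0,-0.0333,0,0],[0,0,-0.1,0,0],[0,0,-0.1833,0,0],[0.0833,0.1,-0.1833,0,0],[0.1417,0.2,-0.1833,0,0],[0.1417,0.3,-0.1833,0,0],[0.1417,0.4,-0.1833,0,0],[0.1417,0.4,-0.1833,0,0]]])

```text
clock: 15.48
tool_pos: [0.4785, 0.1921, 0.1421]
orientation: [180.0, 0.0, -164.3]
force: [0.1, -0.5, -0.8]
opening: 0.0005
gripper_force: 0.0
```

send_path(ticks=[[[0,0,0,0,0],[0,0,0,0,0],[0,0,0,0,0]]])

```text
clock: 15.85
tool_pos: [0.4797, 0.1881, 0.1418]
orientation: [-180.0, -0.0, -164.6]
force: [0.7, 0.2, 0.4]
opening: 0.0002
gripper_force: 0.0
```

```bash
python3 look.py t7; python3 - <<'E'
from h import *
s=shot('top'); P,k=find(s,'green',.036); print('green',k,P.mean(0)); u,v=map(int,proj(s,P.mean(0))); R=np.array(s['R'])
d=float(np.median(s['z_map'][v-1:v+2,u-1:u+2])); print((R.T@(d*np.array([(u-s['cx'])/s['f'],(v-s['cy'])/s['f'],1])-s['t'])).round(4), ctrl.get_obs()['qvel'].round(2))
E
```

```text
[0.4797025  0.18810159 0.14179624] [-1.79988597e+02 -2.35605146e-02 -1.64572934e+02] 15.85
yellow 33 [ 0.5347 -0.0948  0.03  ] 0.0501 -73.59
axis -74.90072113292494
red 10 [ 0.5403 -0.1226  0.027 ] 0.0785 -75.39
blue 8 [0.5006 0.0291 0.027 ] 0.0783 104.75
green 94 [ 0.62356107 -0.01972442  0.036     ]
[ 0.625  -0.0177  0.0365] [ 0.35 -0.07  0.08 -0.1   0.06 -0.02]
```

View pics/t7.png

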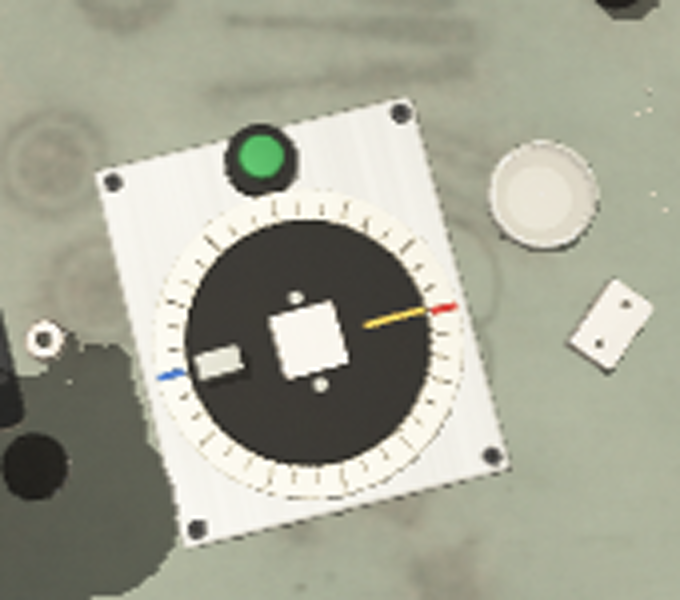

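The dial is unchanged and its index (395,315) runs into the red line (443,308). The button is up again at 36.5 mm, the loose things are where they were, and the robot is clear.

```bash
python3 -c "
from plant import ctrl
print(ctrl.close_job())"
```

```text
the job is handed in; nothing more can be done
None
```

I handed the job in with the dial's index about 1.9 mm short of the red line (inside the 3.5 mm tolerance), the button pressed to its stop and up again, and the loose things unmoved; no verdict was printed.

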